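# Hold the long glass cell in the photometer beam

### The arm

A 6-joint arm with a two-finger parallel gripper is mounted at the origin on the work surface. World frame = base frame: x ahead of the robot, y to its left, z up, the work surface at z = 0. Lengths are in mm, angles in degrees, forces in N, time in s.
With the tool pointing down it reaches from about 250 to 725 mm from the base axis. Payload 9.7 kg.
Tool frame: the origin (TCP) lies on the centre line of the jaws, within the pads' length; the fingertips stand 17 mm ahead of it and the grasp point (between the pads) lies 2 mm behind it; y points along the fingers, x is the direction in which the jaws open and shut, and the axes are right-handed (so a half turn about y gives the same grasp; the last joint's range is limited). The gripper opens to 85 mm and grips with 20 to 120 N. Pads are 22 mm wide; open, the fingers measure 114 mm over their backs; the gripper's body (76 mm by 85 mm) begins 54 mm behind the grasp point. The pads swing forward as they close: fully open they stand 13 mm farther back than shut.
Start: joints at [71.505, 4.979, 10.078, 95.1, 0, 90], TCP at [174.47, 521.591, 248.284] pointing down, gripper open.
Joint ranges: [-179.16, 179.16], [-48.56, 103.87], [-65.8, 70.77], [-126.05, 130.52], [-82.76, 87.17], [-180, 180]. Speed limits (degrees/s): [127.2, 127.2, 147.25, 180, 180, 180].

### API

Orientations are given as a 3x3 rotation matrix whose columns are the frame's x, y, z axes.
In Python, from cell import manip gives the robot as it stands.
- The arm moves only by the shell command python3 -m inch 'ROWS' [OPENING] [FORCE]. ROWS is JSON, a list of rows, each a list of 4 numbers: the shift along the world's x, y, z in mm, then the turn about the world's z in degrees. A call has 1 to 10 rows; each row shifts and turns the commanded pose from where the row before left it; what a row does not reach is not made up. A row lasts 1/10 s, in which the tool goes at most 50 mm and 8.59 degrees, less where a joint would pass 70% of its speed; a pose out of reach is approached as far as the arm can. A call is refused whole if a number of a shift passes 50 or a number of a turn 8.59, either way. A call with a gripper value outside its range is refused whole. OPENING is the finger opening in mm, from 0 to 85.4, set as the call begins (- or left out, the last holds). The fingers move at their own pace and stop on an object; FORCE is the grip in N (left out, the last holds). Time passes only in rows, so rows that do not move let the fingers close. It gives the time, the measured TCP pose, the force and the opening at its end, in the units of the state.
- manip.sense(): the state, without advancing time (a new reading comes with each control period).
- manip.read_camera(name): name is "scene" or "top" or "wrist"; returns a dict with "image" (400x640x3 uint8, red, green, blue), "fovy" (degrees; the focal length in pixels is half the picture's height over the tangent of half this angle, whatever the lens; pixels are square), "cx", "cy" (the principal point, pixels), "R" (3x3) and "t" (3): a world point X has camera coordinates R X + t; the wrist camera has in their place "mount" (4x4, takes a point from camera to tool coordinates, whose origin is the TCP and whose axes are the tool frame's). Camera axes: x right, y down, z forward; pixel columns grow to the right and rows downward; lengths in mm; the calibration is good to about 2 mm. A picture is of the moment at which its call begins: read the wrist's pose just before it. There is no depth.
- manip.hand_in(): hands the job in, once; it reports no verdict.
Trained networks look in a picture, given as the dict that the camera call returned (one of the last four; its "shot" number tells which), for a name from the list of things; names that differ only in an ending like _2 or _b are one class to them, and where a whole thing is asked for, a point or a joint stands for the part that bears it (a point fixed in the world has none). Each returns a list of dicts, best first, with "confidence" (0 to 1); they miss things now and then, are a little off and sometimes report something else, mostly with a low value. They report only what shows in the picture. A call takes as long as a camera call. They do not tell look-alikes from the thing itself.
- manip.regions_of(picture, thing): "region" (400x640 bool, what is visible of it) and "xy" ([column, row] in pixels, amid what is visible of it).
The state is a dict: "time_s": time; "joint_pos": joint angles; "qvel": joint speeds; "effort": joint torques, N m; "eef_pos": TCP position; "eef_rot": TCP orientation; "wrist_force": force on the tool from outside, world axes, zero at the start; "moment": the same for the moment, N m; "opening": finger opening in mm.
Only numpy, scipy, OpenCV 4.12 (cv2) and the standard library are available. Lean on these libraries where they do the work, as an engineer would, in place of code of your own. Each camera call takes 0.05 s, during which the arm holds its last target.

### The job

First slide the lamp's shutter fully open by its tab; then take the longest of the three glass cells off the rack, gripping it only by its two frosted long sides (never touch its clear end windows or its stopper), and hold it upright in the light path about midway between lamp and detector, so that the beam goes straight in through the middle of one end window and out through the other. There is no holder: the program finishes while the gripper is still holding the cell still in the beam, with the cell touching nothing else. Leave the other things on the bench where they are.

Things in the scene. Friction and masses are not known exactly. Their poses are not given: they have to be found in the camera images.
- photometer: Fixed open-bench photometer, grey, standing on the bench. Origin: on the bench under the middle; its z is up, its y runs along the beam from detector to lamp, its x is level and across the beam. An aluminium rail (70 mm wide in x, 20 mm high) carries at +y the lamp house (130 mm in x, y from +71 to +186 mm, top 105 mm above the bench) and at -y the smaller detector house (80 mm in x, y from -60 to -135 mm, top 105 mm). Between them is an open gap.
- beam (a point): Middle of the light path in the gap: 72 mm above the bench, at y = +5 mm of the photometer; axes as the photometer's, so the beam (about 6 mm thick) runs along this frame's y. The gap is 121 mm long in y from the detector's lens rim (56 mm before this point) to the shutter plate (61 mm after it); below it the rail's top is at 20 mm.
- shutter_plate (a joint): Travel of the lamp's shutter in m: 0 shut (light hole covered), 0.036 fully open at the end stop; grows as the plate slides along the photometer's +x. It starts between 0 and 0.010, resists with about 1.5 N of friction, has no spring and stays where it is left.
- shutter_tab (a point): Top centre of the shutter's black tab, an upright block 16 mm (photometer's x) by 12 mm (its y) whose top is 127 mm above the bench, 22 mm above the lamp house's roof. The tab stands along the gap side of the lamp house: it begins 1 mm over its edge and reaches 11 mm out over the gap. It moves with the shutter; push its side or pinch it from above. The axes are the photometer's.
- rack: Fixed low dark grey tray, 124 mm (its x) by 304 mm (its y), floor 10 mm above the bench, rim 14 mm. The three cells stand in a row along its y, about 90 mm apart, in any order. Origin: under its centre, z up.
- long_cell: The longest cell, to be held: loose, upright block of glass, 40 mm long (its x), 24 mm wide (its y), glass 60 mm high, with a white stopper (28 by 13 mm) on top up to 68 mm. Frosted faces look along +-y (grip here, 24 mm apart), clear end windows along +-x (light goes through along x; either end may face the lamp). Origin: centre of its underside, z up. Weighs 70 to 115 g.
- cell_middle (a point): Centre of the long cell's glass, 30 mm above its underside, on the line between the middles of its two windows; axes as the cell's.
- long_cell_frost_a: Frosted side of the long cell, the face at +y: 36 mm (x) by 59 mm (z). The frame is the cell's own (origin at the cell's underside centre).
- long_cell_frost_b: Frosted side of the long cell at -y, same size and same frame.
- long_cell_window_a: Clear window of the long cell, its end face at +x: 21 mm wide, 58 mm high; not to be touched. The frame is the cell's own.
- long_cell_window_b: Clear window at the -x end, same size and same frame; not to be touched.
- long_cell_stopper: White stopper on the long cell, 28 mm (x) by 13 mm (y), from 60 to 68 mm above the cell's underside; not to be touched. The frame is the cell's own.
- short_cell: Loose bystander: a like cell with square plan, 24 by 24 mm, 68 mm high with stopper, on the rack. Origin: centre of its underside.
- round_cell: Loose bystander: round cell, 26 mm across, 66 mm high, on the rack. Origin: centre of its underside.
- duster_can: Loose bystander: black spray can, 52 mm across, 170 mm high. Origin: centre of its underside.
- screwdriver: Loose bystander: screwdriver lying on the bench, roughly between rack and photometer.
- tissue_box: Loose bystander: cardboard box of lens tissue, 80 by 120 by 60 mm high. Origin: centre of its underside.
- reagent_jar: Loose bystander: amber jar, 56 mm across, 75 mm high. Origin: centre of its underside.
- tape_core: Loose bystander: grey disc lying flat, 70 mm across, 20 mm high. Origin: centre of its underside.
Mind the look-alikes: they are no part of the job. What is shaped like the long_cell but green or orange is not meant.

How it is judged (in metres and radians):
On the way, in this order (a step that is already met when the one before it is completed fails the run):
1. the shutter is slid fully open, at least 30 of its 36 mm (value of joint shutter_plate above 0.03 m), for 0.2 s.
2. the long cell is held by both frosted sides, lifted at least 15 mm clear off the rack (contact force between the fingers and long_cell_frost_a above 1 N and contact force between the fingers and long_cell_frost_b above 1 N and height (world z) of long_cell above 0.025 m), for 0.2 s.
At the end, for the whole second after the job is handed in: Shutter open at least 30 mm; the gripper presses both frosted sides and holds the long cell still, clear of all else: glass middle within 6 mm of the beam sideways, 12 mm in height, 18 mm of the gap's middle along it; long axis within 8 degrees of the beam, upright within 8 degrees (contact force between the fingers and long_cell_frost_a above 1 N and contact force between the fingers and long_cell_frost_b above 1 N and x of cell_middle in the frame of beam between -0.006 and 0.006 m and z of cell_middle in the frame of beam between -0.012 and 0.012 m and y of cell_middle in the frame of beam between -0.018 and 0.018 m and angle between the x axis of long_cell and the y axis of beam, either way round below 0.14 rad and angle between long_cell's own z axis and vertical below 0.14 rad and linear speed of long_cell below 0.02 m/s and contact force between long_cell and photometer below 0.1 N and value of joint shutter_plate above 0.03 m); the arm keeps its last pose, push and grip.
It fails at once if a clear window or the stopper of the long cell is touched by the gripper (contact force between any of the fingers, the arm and long_cell_window_a above 0.5 N or contact force between any of the fingers, the arm and long_cell_window_b above 0.5 N or contact force between any of the fingers, the arm and long_cell_stopper above 0.5 N).
It fails at once if one of the other loose things is pushed more than 25 mm or knocked over (distance of any of short_cell, round_cell, duster_can, screwdriver, tissue_box, reagent_jar, tape_core from where it was at the start of the episode above 0.025 m or angle between any of short_cell, round_cell, duster_can, tissue_box, reagent_jar, tape_core's own z axis and vertical above 0.6 rad).
It also fails if it takes over 51 s, if anything falls off the work surface, if the arm or the gripper's body presses on something with over 40 N, if the wrist force passes 120 N, or if a joint passes its speed limit or range.

## Working session

There is one attempt and no reset: what is moved stays moved. The work goes in short steps, Python scripts to look and compute and a shell command to move; the robot and the scene stay as the last step left them, time stands still between calls to the robot, and variables do not carry over. Pictures are saved under pics/ and viewed, and the job is handed in when it is done.

```bash
ls; mkdir -p pics; cat > h.py <<'E'
import numpy as np, cv2
from cell import manip
def save(p,n): cv2.imwrite(f'pics/{n}.png',cv2.cvtColor(p['image'],cv2.COLOR_RGB2BGR))
def f(p): return 200/np.tan(np.radians(p['fovy'])/2)
def cam(p,s=None):
    "returns R,t world->cam"
    if 'R' in p and p.get('R') is not None: return np.array(p['R']),np.array(p['t'])
    M=np.array(p['mount']); T=np.eye(4);T[:3,:3]=s['eef_rot'];T[:3,3]=s['eef_pos']
    W=np.linalg.inv(T@M); return W[:3,:3],W[:3,3]
def proj(p,X,s=None):
    R,t=cam(p,s); c=np.atleast_2d(X)@R.T+t
    return np.c_[f(p)*c[:,0]/c[:,2]+p['cx'],f(p)*c[:,1]/c[:,2]+p['cy']]
def onz(p,uv,z,s=None):
    R,t=cam(p,s); uv=np.atleast_2d(uv)
    d=np.c_[(uv[:,0]-p['cx'])/f(p),(uv[:,1]-p['cy'])/f(p),np.ones(len(uv))]@R
    C=-R.T@t; return C+d*((z-C[2])/d[:,2])[:,None]
E
python3 - <<'E'
from h import *
s=manip.sense();print({k:np.round(v,2).tolist() for k,v in s.items()})
for n in['scene','top','wrist']:
    p=manip.read_camera(n);save(p,n+'0');print(n,p['fovy'],p['cx'],p['cy'],p.get('R'),p.get('t'),p.get('mount'))
    for th in['photometer','shutter_tab','rack','long_cell','short_cell','round_cell','screwdriver','duster_can','tissue_box','reagent_jar','tape_core']:
        print(th,[(np.round(r['xy']).tolist(),round(r['confidence'],2),int(r['region'].sum())) for r in manip.regions_of(p,th)][:4])
E
```

```text
pics
{'time_s': 0.0, 'joint_pos': [71.5, 5.01, 10.03, 95.1, 0.0, 90.0], 'qvel': [0.07, 0.08, 0.06, 0.03, -0.01, 0.01], 'effort': [0.0, -52.04, 46.48, 0.02, 0.0, 0.0], 'eef_pos': [174.41, 521.4, 247.56], 'eef_rot': [[0.32, -0.0, -0.95], [0.95, -0.0, 0.32], [-0.0, -1.0, 0.0]], 'wrist_force': [0.74, 0.08, 0.22], 'moment': [0.03, 0.02, 0.02], 'opening': 85.5}
scene 47.613249446097434 326.5467384128062 197.77997928686784 [[ 0.07697893  0.99702845  0.00291619]
 [ 0.5749165  -0.04199834 -0.8171335 ]
 [-0.81458288  0.06457863 -0.57644109]] [  -4.79847058 -251.82582092 1579.16613077] None
photometer [([449.0, 192.0], 0.61, 5810), ([501.0, 249.0], 0.49, 953), ([199.0, 220.0], 0.15, 369)]
shutter_tab [([456.0, 178.0], 0.66, 263), ([449.0, 190.0], 0.16, 5607)]
rack [([239.0, 230.0], 0.63, 3814)]
long_cell [([147.0, 261.0], 0.94, 558), ([189.0, 260.0], 0.86, 495), ([197.0, 222.0], 0.6, 386), ([236.0, 184.0], 0.56, 248)]
short_cell [([233.0, 217.0], 0.84, 248)]
round_cell [([274.0, 212.0], 0.57, 257)]
screwdriver [([275.0, 211.0], 0.54, 260), ([337.0, 190.0], 0.53, 181)]
duster_can [([381.0, 248.0
[... 830 characters left out ...]
 261.0], 0.66, 343)]
duster_can [([283.0, 131.0], 0.96, 654), ([435.0, 211.0], 0.38, 77)]
tissue_box [([385.0, 139.0], 0.8, 1589)]
reagent_jar [([184.0, 143.0], 0.97, 486)]
tape_core [([328.0, 143.0], 0.94, 511)]
wrist 67.1560797545052 319.28809700244256 199.7983674181232 None None [[ 9.99999852e-01 -6.61424118e-05  5.40548490e-04 -3.64913444e-01]
 [-5.37130098e-04 -2.83417424e-01  9.58996494e-01 -1.25391417e+02]
 [ 8.97705193e-05 -9.58996642e-01 -2.83417417e-01  7.12771019e+01]
 [ 0.00000000e+00  0.00000000e+00  0.00000000e+00  1.00000000e+00]]
photometer []
shutter_tab []
rack []
long_cell []
short_cell []
round_cell []
screwdriver []
duster_can []
tissue_box []
reagent_jar []
tape_core []
```

```bash
python3 - <<'E'
import cv2
a=cv2.imread('pics/top0.png');cv2.imwrite('pics/top0a.png',cv2.resize(a[100:300,330:500],None,fx=4,fy=3.0,interpolation=cv2.INTER_CUBIC))
cv2.imwrite('pics/top0b.png',cv2.resize(a[120:320,100:300],None,fx=3,fy=3,interpolation=cv2.INTER_CUBIC))
E
```

```text
(no output)
```

View pics/top0.png

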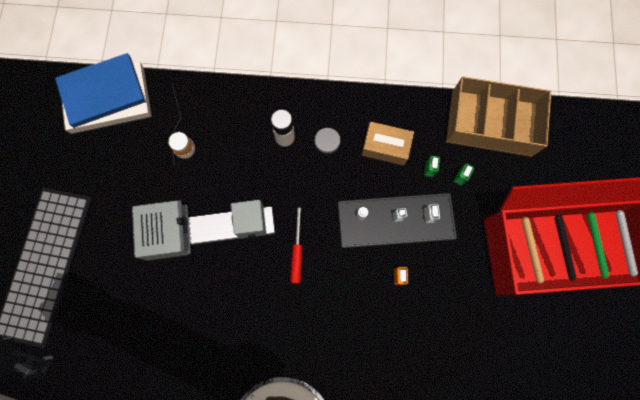

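View pics/scene0.png

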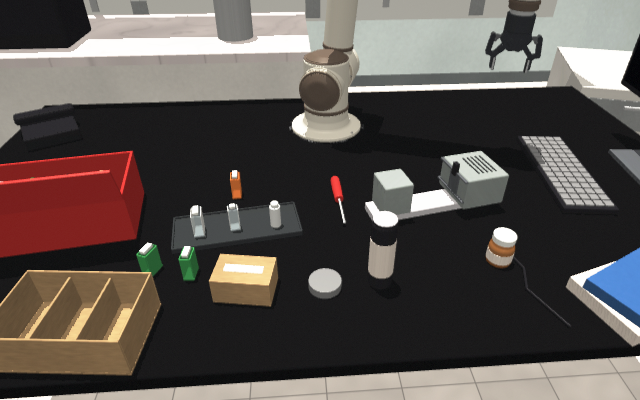

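View pics/wrist0.png

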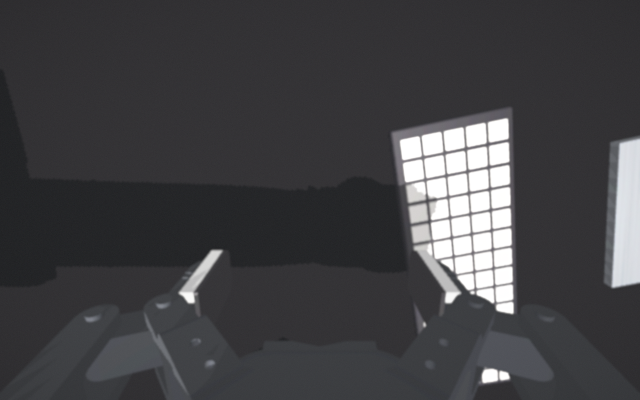

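```bash
python3 - <<'E'
import cv2
a=cv2.imread('pics/top0.png');cv2.imwrite('pics/top0c.png',cv2.resize(a[150:290,330:480],None,fx=4,fy=4,interpolation=cv2.INTER_CUBIC))
E
```

```text
(no output)
```

View pics/top0c.png

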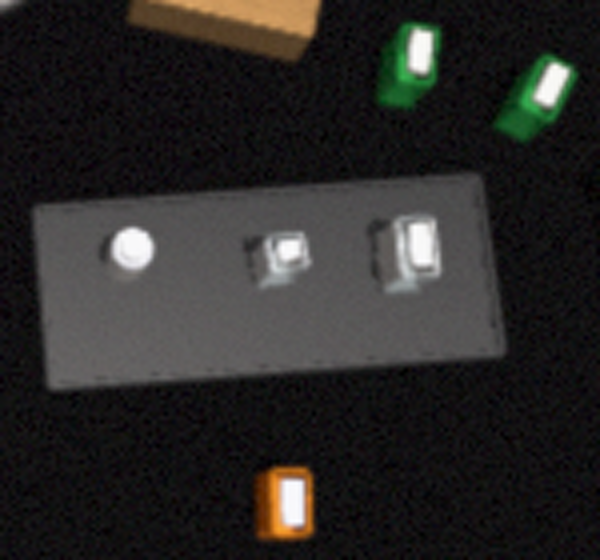

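View pics/top0b.png

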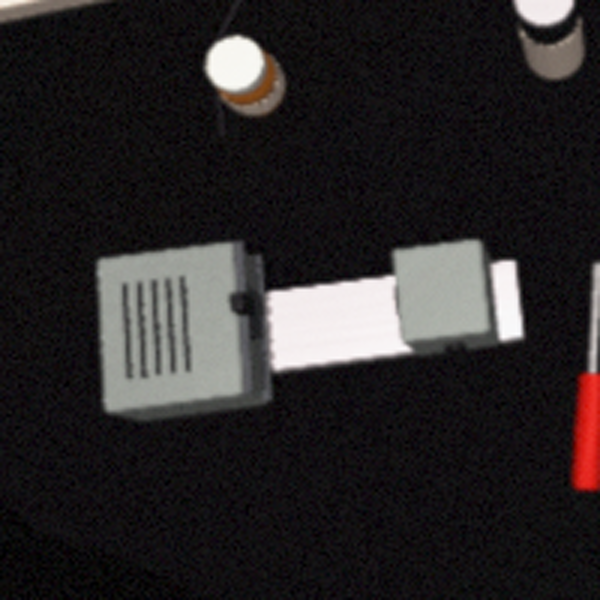

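The top view shows these look-alikes: a clear long cell (433,212), green cells (432,166) and (464,174), and an orange one (401,276). The clear square cell is at (400,213) and the round one at (363,212). I choose the clear long one on the rack at (433,212). Its stopper is elongated, and the 4x crop confirms it.

```bash
python3 - <<'E'
from h import *
p=manip.read_camera('top')
c=lambda x,y:(100+x/3-.33,120+y/3-.33)
A=onz(p,[c(97,260),c(242,241),c(252,402),c(106,411),c(393,250),c(483,239),c(489,335),c(400,345)],105)
print(A.round(1))
print('tab',onz(p,[c(238,296)],127).round(1))
d=lambda x,y:(330+x/4-.375,150+y/4-.375)
print('cell top',onz(p,[d(397,217),d(437,215),d(441,278),d(398,282)],70).round(1))
print('stopper',onz(p,[d(408,222),d(435,221),d(438,267),d(412,271)],78).round(1))
print('rack',onz(p,[d(33,205),d(483,173),d(507,355),d(48,390)],14).round(1))
print('short',onz(p,[d(288,250)],78), 'jar',onz(p,[(179,139)],75),'orange',onz(p,[(402,275)],68),'can',onz(p,[(281,119)],170),'tape',onz(p,[(327,141)],20))
E
```

```text
[[517.6 415.3 105. ]
 [542.7 296.6 105. ]
 [410.  269.9 105. ]
 [393.9 387.8 105. ]
 [544.4 169.4 105. ]
 [559.4  95.3 105. ]
 [479.3  82.2 105. ]
 [465.6 154.5 105. ]]
tab [[492.9 286.8 127. ]]
cell top [[ 586.7 -333.4   70. ]
 [ 589.9 -359.    70. ]
 [ 549.  -362.2   70. ]
 [ 544.4 -334.9   70. ]]
stopper [[ 582.2 -338.7   78. ]
 [ 584.1 -355.8   78. ]
 [ 554.4 -358.2   78. ]
 [ 550.6 -341.8   78. ]]
rack [[ 588.9 -101.1   14. ]
 [ 633.5 -403.2   14. ]
 [ 511.  -420.4   14. ]
 [ 465.2 -118.9   14. ]]
short [[ 558.32282135 -262.90706929   78.        ]] jar [[712.171801   332.04019067  75.        ]] orange [[ 401.07977025 -270.88932753   68.        ]] can [[751.64919346  56.85247226 170.        ]] tape [[754.21370696 -60.07166545  20.        ]]
```

```bash
python3 -m inch '[[15,-13,1,-3],[31,-26,2,-6],[31,-26,2,-6],[31,-26,2,-6],[31,-26,2,-6],[31,-26,2,-6],[31,-26,2,-6],[31,-26,2,-6],[31,-26,2,-6],[31,-26,2,-6]]' 50; python3 -m inch '[[15,-13,0,-3],[0,0,0,0],[0,0,0,0]]'
python3 - <<'E'
from h import *
s=manip.sense();print(s['eef_pos'],s['eef_rot'],s['opening'],s['wrist_force'])
p=manip.read_camera('wrist');save(p,'w1')
E
```

```text
time_s: 2.85
eef_pos: [469.6, 273.3, 267.5]
eef_rot: [[0.969, 0.0, -0.246], [0.246, 0.0, 0.969], [0.0, -1.0, 0.0]]
wrist_force: [0.2, -0.4, 1.3]
opening: 50.0
time_s: 3.15
eef_pos: [483.4, 261.5, 267.1]
eef_rot: [[0.98, -0.001, -0.2], [0.2, -0.0, 0.98], [-0.001, -1.0, 0.0]]
wrist_force: [-1.5, -0.4, 0.4]
opening: 49.9
[483.41104887 261.47279236 267.12506846] [[ 9.79882500e-01 -5.29885725e-04 -1.99574563e-01]
 [ 1.99574580e-01 -2.03791280e-05  9.79882639e-01]
 [-5.23292978e-04 -9.99999859e-01  8.57825701e-05]] 49.89863036914713 [-1.46478309 -0.44977386  0.36276917]
```

View pics/w1.png

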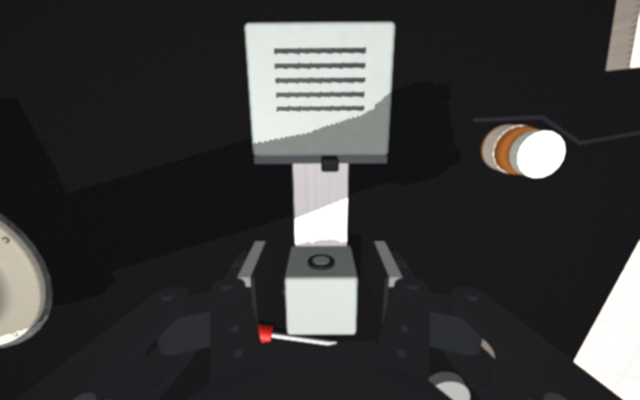

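```bash
cat > fit.py <<'E'
from h import *
from scipy.optimize import least_squares
def fit(p,s,obs,x0=(492,219,12)):
    # obs: list of (local xyz, uv)
    L=np.array([o[0] for o in obs],float);U=np.array([o[1] for o in obs],float)
    def r(q):
        a=np.radians(q[2]);X=np.c_[q[0]+np.cos(a)*L[:,0]-np.sin(a)*L[:,1],q[1]+np.sin(a)*L[:,0]+np.cos(a)*L[:,1],L[:,2]]
        return (proj(p,X,s)-U).ravel()
    o=least_squares(r,x0,loss='soft_l1');return o.x,r(o.x).reshape(-1,2)
E
python3 - <<'E'
from h import *
a=cv2.imread('pics/w1.png');cv2.imwrite('pics/w1c.png',cv2.resize(a[0:190,230:410],None,fx=4,fy=3,interpolation=cv2.INTER_CUBIC))
cv2.imwrite('pics/w1d.png',cv2.resize(a[140:345,250:390],None,fx=4,fy=2.9,interpolation=cv2.INTER_CUBIC))
from fit import fit
s=manip.sense();p=manip.read_camera('wrist')
q,r=fit(p,s,[((-65,186,105),(247,24)),((65,186,105),(395,22)),((-65,71,105),(254,157)),((65,71,105),(387,157)),((40,-135,105),(356,333)),((-40,-135,105),(287,333))])
print(q,r)
print(onz(p,[(322,160),(338,160)],127,s))
E
```

```text
[493.84710197 221.09700861  11.86579426] [[-3.30912606 -1.69212059]
 [ 1.9928432  -0.52191918]
 [-1.18112703  0.73365718]
 [ 1.83968315  0.02889933]
 [ 0.2920233   3.37516202]
 [-0.35040058  3.71466957]]
[[479.95784614 291.66595977 127.        ]
 [493.82807883 294.50508421 127.        ]]
```

View pics/w1c.png

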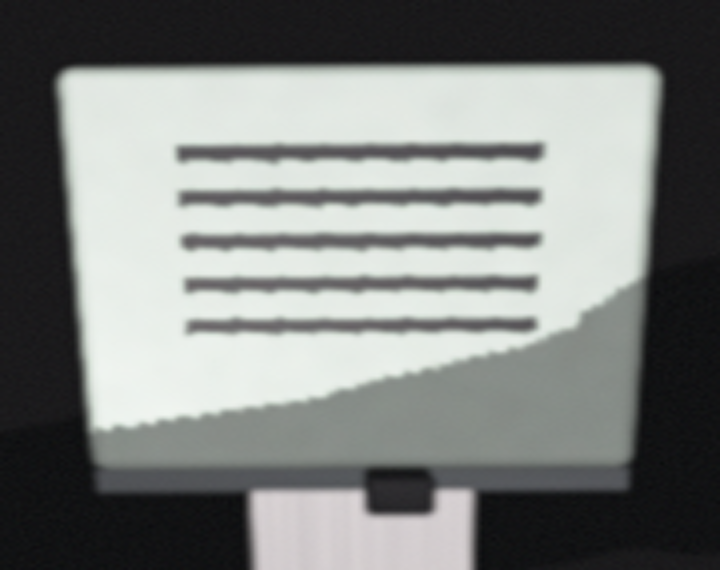

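View pics/w1d.png

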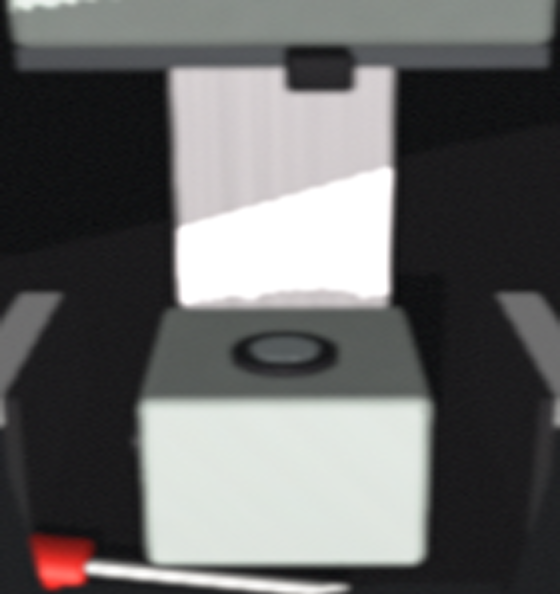

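```bash
python3 - <<'E'
from h import *
from fit import fit
s=manip.sense();p=manip.read_camera('wrist')
o=[((-65,186,105),(245,22.5)),((65,186,105),(395,21.7)),((-65,71,105),(252.8,156)),((65,71,105),(388,155.5)),((40,-135,105),(356,334)),((-40,-135,105),(287.3,334)),((40,-60,105),(356.8,278)),((-40,-60,105),(284.8,278)),((-35,-50,20),(295,243)),((35,-50,20),(347.5,243))]
q,r=fit(p,s,o[:8]);print(q,r.round(1))
q,r=fit(p,s,o);print(q,r.round(1))
a=np.radians(q[2]);c,d=np.cos(a),np.sin(a)
T=onz(p,[(321.3,157),(338.5,157),(321.5,168),(338.5,168)],127,s)
D=T[:,:2]-q[:2];print(np.c_[c*D[:,0]+d*D[:,1],-d*D[:,0]+c*D[:,1]].round(1))
for l in [(0,5),(0,66)]: print(l,q[0]+c*l[0]-d*l[1],q[1]+d*l[0]+c*l[1])
E
```

```text
[493.32399094 222.17609052  11.9664788 ] [[-1.9 -1.2]
 [ 1.5 -1.5]
 [-0.3  0.9]
 [ 0.6  0.5]
 [ 0.3  1.6]
 [-0.7  2.1]
 [ 1.4 -0.3]
 [-0.8  0.2]]
[493.56059234 221.82274382  12.00108597] [[-1.8 -0.6]
 [ 1.5 -1. ]
 [-0.2  1.3]
 [ 0.7  0.9]
 [ 0.5  1.9]
 [-0.5  2.4]
 [ 1.6  0. ]
 [-0.6  0.5]
 [-0.3 -4.9]
 [-0.6 -5.3]]
[[ 0.5 74.1]
 [15.7 74. ]
 [ 0.6 64.3]
 [15.8 64.2]]
(0, 5) 492.5209411897908 226.7134621178976
(0, 66) 479.83719713557224 286.3802253681953
```

```bash
python3 -m inch '[[3,12,-20,0.5],[2,11,-25,0],[0,0,-30,0],[0,0,-30,0],[0,0,-22,0],[0,0,-10,0],[0,0,-4,0],[0,0,0,0],[0,0,0,0]]'
python3 - <<'E'
from h import *
p=manip.read_camera('wrist');save(p,'w2')
p=manip.read_camera('scene');cv2.imwrite('pics/s2.png',cv2.resize(p['image'][120:240,360:540,::-1],None,fx=4,fy=4))
E
```

```text
time_s: 4.2
eef_pos: [488.9, 285.0, 127.7]
eef_rot: [[0.978, 0.002, -0.208], [0.208, 0.001, 0.978], [0.002, -1.0, 0.001]]
wrist_force: [-0.6, 0.3, 0.4]
opening: 50.2
```

View pics/w2.png

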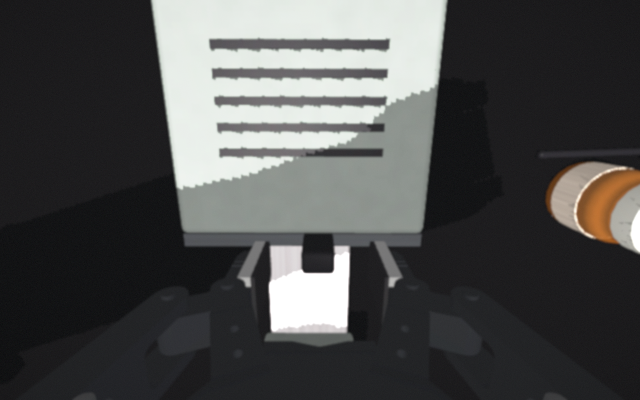

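View pics/s2.png

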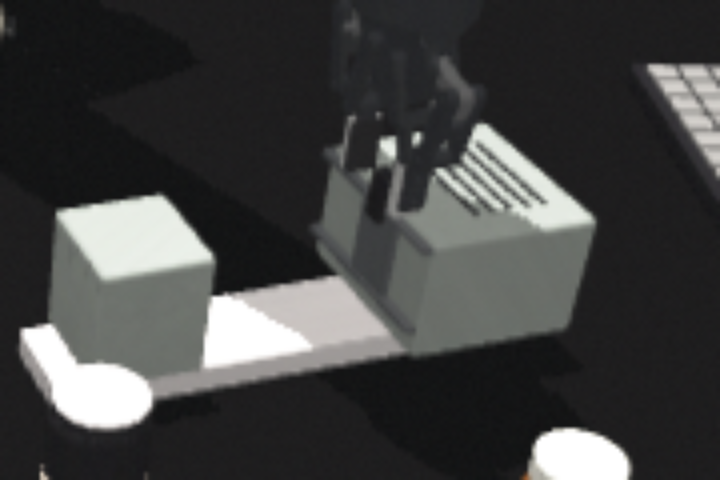

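Tab at (318,255), midway between the two finger pads. I'll narrow the jaws around it and slide along the photometer's +x.

```bash
python3 -m inch '[[0,0,0,0],[0,0,0,0],[0,0,0,0],[5,1,0,0],[5,1,0,0],[5,1,0,0],[5,1,0,0],[4,1,0,0]]' 24;  python3 -m inch '[[4,1,0,0],[0,0,0,0]]'; python3 -m inch '[[3,0.6,0,0],[0,0,0,0]]'; python3 -m inch '[[3,0.6,0,0],[0,0,0,0]]'
```

```text
time_s: 5.1
eef_pos: [513.0, 289.6, 126.2]
eef_rot: [[0.978, -0.0, -0.208], [0.208, -0.0, 0.978], [-0.0, -1.0, -0.0]]
wrist_force: [-1.3, -0.6, 0.9]
opening: 23.8
time_s: 5.3
eef_pos: [517.0, 290.6, 126.0]
eef_rot: [[0.978, 0.0, -0.208], [0.208, -0.0, 0.978], [0.0, -1.0, -0.0]]
wrist_force: [-0.3, -0.0, 0.4]
opening: 24.3
time_s: 5.5
eef_pos: [519.2, 291.1, 126.1]
eef_rot: [[0.978, -0.001, -0.208], [0.208, -0.0, 0.978], [-0.001, -1.0, -0.0]]
wrist_force: [-3.6, -0.5, -0.4]
opening: 23.9
time_s: 5.7
eef_pos: [519.7, 291.3, 126.0]
eef_rot: [[0.978, -0.006, -0.209], [0.209, -0.001, 0.978], [-0.006, -1.0, 0.0]]
wrist_force: [-17.4, -3.0, 6.2]
opening: 24.1
```

```bash
python3 -m inch '[[-4,-0.8,0,0],[-2,-0.4,0,0],[0,0,0,0]]' 36;  python3 -m inch '[[0,0,20,0],[0,0,40,0],[0,0,45,0],[-5,-14,35,0],[-20,-14,0,0],[0,0,0,0],[0,0,0,0]]' 50
python3 - <<'E'
from h import *
from fit import fit
s=manip.sense();p=manip.read_camera('wrist');save(p,'w3')
cv2.imwrite('pics/w3c.png',cv2.resize(p['image'][0:345,230:430,::-1],None,fx=3,fy=1.7))
print(manip.sense()['eef_pos'])
E
```

```text
time_s: 6.0
eef_pos: [516.7, 290.7, 126.6]
eef_rot: [[0.978, 0.001, -0.208], [0.208, 0.0, 0.978], [0.001, -1.0, 0.0]]
wrist_force: [0.3, -0.3, 0.8]
opening: 35.8
time_s: 6.7
eef_pos: [491.7, 262.6, 266.4]
eef_rot: [[0.978, 0.001, -0.208], [0.208, 0.0, 0.978], [0.001, -1.0, 0.0]]
wrist_force: [0.4, 0.2, -0.2]
opening: 49.7
[491.79161446 262.74702763 265.80396547]
```

View pics/w3.png

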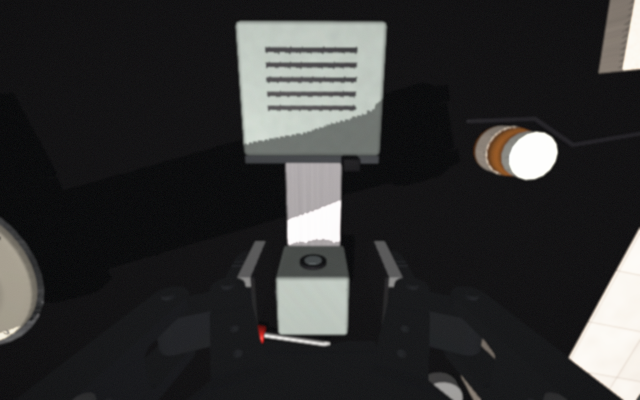

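```bash
python3 - <<'E'
from h import *
from fit import fit
s=manip.sense();p=manip.read_camera('wrist')
print(p['image'][160,320:375].sum(1).tolist(), p['image'][165,320:375].sum(1).tolist())
o=[((-65,186,105),(236.5,22.5)),((65,186,105),(386.5,21.7)),((-65,71,105),(244.5,156)),((65,71,105),(379.5,155.5)),((40,-135,105),(347.5,334)),((-40,-135,105),(278.3,334)),((40,-60,105),(348.8,277.5)),((-40,-60,105),(276.8,278))]
q,r=fit(p,s,o);print(q,r.round(1))
a=np.radians(q[2]);c,d=np.cos(a),np.sin(a)
T=onz(p,[(343,160),(360,160)],127,s)
D=T[:,:2]-q[:2];print(np.c_[c*D[:,0]+d*D[:,1],-d*D[:,0]+c*D[:,1]].round(1))
# lens centre
T=onz(p,[(313.5,261)],72,s);D=T[:,:2]-q[:2];print(np.c_[c*D[:,0]+d*D[:,1],-d*D[:,0]+c*D[:,1]].round(1))
E
```

```text
[228, 229, 227, 225, 229, 226, 226, 227, 228, 230, 227, 228, 228, 229, 229, 226, 229, 231, 231, 224, 203, 141, 84, 66, 81, 100, 97, 100, 100, 97, 96, 94, 93, 93, 88, 92, 92, 94, 96, 113, 162, 213, 230, 230, 230, 233, 226, 230, 232, 232, 231, 228, 226, 229, 226] [536, 537, 534, 535, 540, 539, 545, 547, 542, 535, 531, 539, 539, 539, 540, 541, 540, 540, 540, 529, 457, 303, 139, 74, 90, 106, 108, 109, 110, 108, 110, 109, 107, 108, 110, 99, 105, 100, 103, 88, 72, 55, 43, 50, 46, 54, 46, 58, 50, 50, 52, 51, 53, 52, 52]
[493.99711036 221.47365207  11.97055305] [[-2.7 -3.1]
 [ 1.7 -2.1]
 [-1.   0.1]
 [ 0.8  0.7]
 [ 0.6  2.4]
 [-0.2  2.4]
 [ 1.2  0.8]
 [-1.4  0.3]]
[[27.8 70.8]
 [42.8 70.8]]
[[  0.3 -56.9]]
```

View pics/w3c.png

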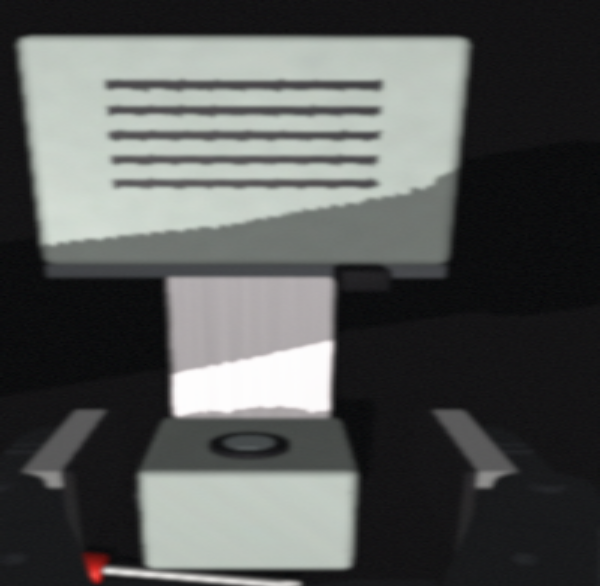

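Shutter at the end stop: the tab moved about 27 mm, from local x 8 to 35, and stalled with 17 N. Now to the rack.

```bash
python3 -m inch '[[2,-20,0,-3],[5,-42,0,-7],[5,-44,0,-7],[5,-44,0,-7],[5,-44,0,-7],[5,-44,0,-7],[5,-44,0,-7],[5,-44,0,-7],[5,-44,0,-7],[5,-44,0,-7]]' 60; python3 -m inch '[[5,-44,0,-7],[5,-44,0,-7],[5,-44,0,-7],[5,-44,0,-7],[2,-20,0,-6],[0,0,0,0],[0,0,0,0]]'
python3 - <<'E'
from h import *
s=manip.sense();print(s['eef_pos'],s['joint_pos'])
p=manip.read_camera('wrist');save(p,'w4')
for t in ['long_cell','short_cell']: print(t,[(r['xy'],r['confidence']) for r in manip.regions_of(p,t)])
E
```

```text
time_s: 7.8
eef_pos: [538.8, -153.2, 265.4]
eef_rot: [[0.584, -0.001, 0.812], [-0.812, 0.0, 0.584], [-0.001, -1.0, -0.001]]
wrist_force: [0.5, -0.0, 1.6]
opening: 60.4
time_s: 8.5
eef_pos: [560.7, -347.4, 264.9]
eef_rot: [[0.036, -0.002, 0.999], [-0.999, 0.001, 0.036], [-0.001, -1.0, -0.001]]
wrist_force: [-0.3, 0.9, -0.2]
opening: 59.8
[ 560.69144252 -347.42912442  264.91875663] [-3.17900677e+01  2.18207254e+01  3.19998756e+01  1.00290266e+02
  1.44922588e-02  1.46119135e+02]
long_cell [([322.7, 41.0], 0.95), ([405.3, 64.1], 0.79), ([318.9, 172.8], 0.7), ([267.5, 293.5], 0.64)]
short_cell [([251.3, 172.2], 0.83)]
```

View pics/w4.png

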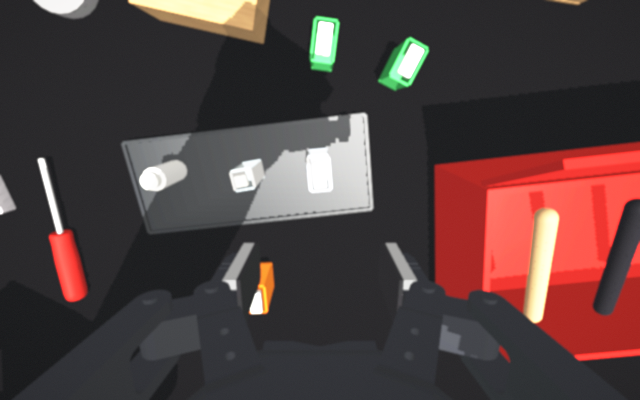

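```bash
python3 - <<'E'
import cv2
a=cv2.imread('pics/w4.png');cv2.imwrite('pics/w4c.png',cv2.resize(a[135:205,285:355],None,fx=8,fy=8,interpolation=cv2.INTER_CUBIC))
E
```

```text
(no output)
```

View pics/w4c.png

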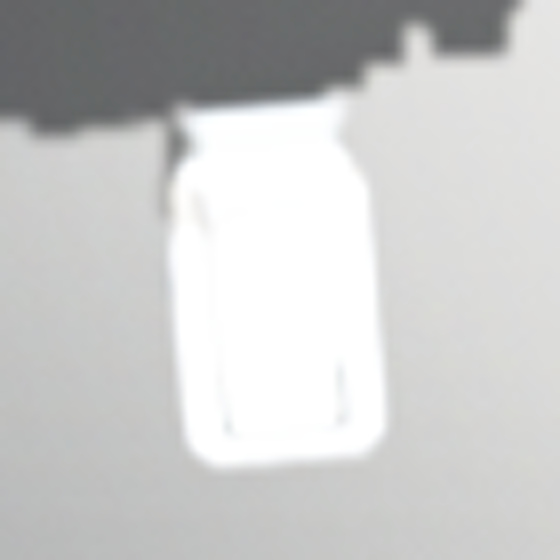

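```bash
python3 - <<'E'
from h import *
s=manip.sense();p=manip.read_camera('wrist')
c=lambda x,y:(285+x/8-.44,135+y/8-.44)
A=onz(p,[c(166,160),c(192,466),c(389,458),c(366,150)],70,s);print(A.round(1),A.mean(0))
for i in range(4):
    d=A[(i+1)%4]-A[i];print(np.hypot(*d[:2]).round(1),np.degrees(np.arctan2(d[1],d[0])).round(1))
S=onz(p,[c(230,436),c(345,430)],78,s);print(S.round(1))
E
```

```text
[[ 588.3 -330.7   70. ]
 [ 546.2 -335.4   70. ]
 [ 548.4 -362.5   70. ]
 [ 590.6 -357.3   70. ]] [ 568.40271548 -346.48945525   70.        ]
42.3 -173.7
27.2 -85.4
42.5 7.0
26.7 95.0
[[ 552.8 -340.6   78. ]
 [ 554.2 -356.    78. ]]
```

Both cameras agree on the cell's centre, (568,-347), yaw about 5.5°.

```bash
python3 -m inch '[[4,0.6,-20,3.4],[3.5,0,-40,0],[0,0,-40,0],[0,0,-25,0],[0,0,-10,0],[0,0,0,0],[0,0,0,0]]'
python3 - <<'E'
from h import *
p=manip.read_camera('wrist');save(p,'w5')
E
```

```text
time_s: 9.4
eef_pos: [568.6, -346.8, 133.2]
eef_rot: [[0.095, 0.002, 0.995], [-0.995, -0.001, 0.095], [0.001, -1.0, 0.002]]
wrist_force: [-0.4, -0.2, 0.6]
opening: 60.0
```

View pics/w5.png

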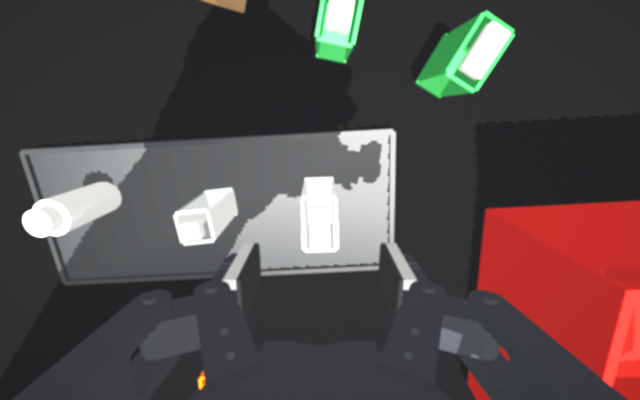

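The cell (320,215) is centred between the pads (240 and 400) and its edges are vertical in the image, so it is aligned.

```bash
python3 -m inch '[[0,0,-20,0],[0,0,-30,0],[0,0,-22,0],[0,0,-12,0],[0,0,-5,0],[0,0,0,0],[0,0,0,0]]'
python3 - <<'E'
from h import *
s=manip.sense()
p=manip.read_camera('wrist');save(p,'w6');print(s['eef_pos'],s['joint_pos'])
E
```

```text
time_s: 10.15
eef_pos: [568.7, -347.2, 43.9]
eef_rot: [[0.094, 0.002, 0.996], [-0.996, -0.001, 0.094], [0.001, -1.0, 0.002]]
wrist_force: [-0.9, -0.6, 0.8]
opening: 59.9
[ 568.65899804 -347.21883935   43.8957388 ] [-3.14084409e+01  2.15124249e+01  7.04680551e+00  7.54147044e+01
  1.29475180e-03  1.43184628e+02]
```

View pics/w6.png

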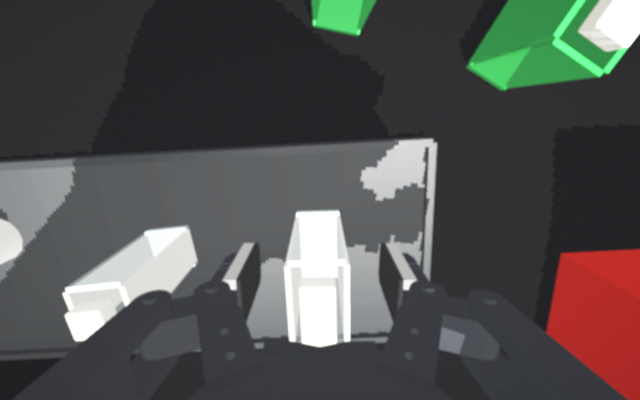

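Cell between the pads, centred at column 320, with the pads at 250 and 390. I'll close gently, then lift.

```bash
python3 -m inch '[[0,0,0,0],[0,0,0,0],[0,0,0,0],[0,0,0,0],[0,0,0,0],[0,0,0,0]]' 10 30;  python3 -m inch '[[0,0,5,0],[0,0,15,0],[0,0,20,0],[0,0,15,0],[0,0,5,0],[0,0,0,0],[0,0,0,0]]'
python3 - <<'E'
from h import *
p=manip.read_camera('wrist');save(p,'w7')
p=manip.read_camera('scene');cv2.imwrite('pics/s7.png',cv2.resize(p['image'][130:270,130:320,::-1],None,fx=4,fy=4))
E
```

```text
time_s: 10.8
eef_pos: [568.2, -347.0, 42.9]
eef_rot: [[0.094, 0.001, 0.996], [-0.996, -0.0, 0.094], [0.001, -1.0, 0.001]]
wrist_force: [-0.2, 0.6, 6.0]
opening: 23.7
time_s: 11.5
eef_pos: [567.8, -346.7, 101.6]
eef_rot: [[0.094, -0.001, 0.996], [-0.996, 0.0, 0.094], [-0.001, -1.0, -0.001]]
wrist_force: [0.7, 0.1, -0.9]
opening: 23.9
```

View pics/w7.png

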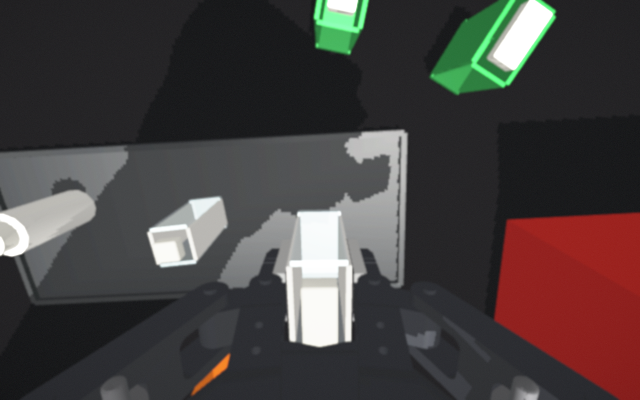

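View pics/s7.png

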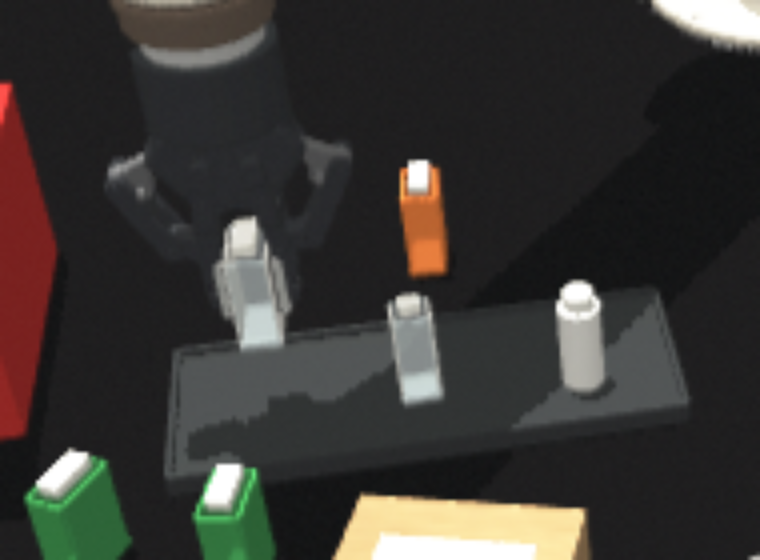

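```bash
python3 -m inch '[[0,0,30,0],[0,0,45,0],[0,0,45,0],[-3,20,10,3.6],[-5.5,42,0,7],[-5.5,42,0,7],[-5.5,42,0,7],[-5.5,42,0,7],[-5.5,42,0,7],[-5.5,42,0,7]]'; python3 -m inch '[[-5.5,42,0,7.2],[-5.5,42,0,7.2],[-5.5,42,0,7.2],[-5.5,42,0,7.2],[-5.5,42,0,7.2],[-5.5,42,0,7.2],[-4,32,0,5],[-2,17,0,2.8],[0,0,0,0],[0,0,0,0]]'
python3 - <<'E'
from h import *
s=manip.sense();print(s['eef_pos'],np.degrees(np.arctan2(s['eef_rot'][1][0],s['eef_rot'][0][0])))
p=manip.read_camera('wrist');save(p,'w8')
E
```

```text
time_s: 12.6
eef_pos: [531.3, -73.2, 231.6]
eef_rot: [[0.78, -0.001, 0.625], [-0.625, 0.0, 0.78], [-0.001, -1.0, -0.0]]
wrist_force: [0.5, 0.6, -0.9]
opening: 23.8
time_s: 13.6
eef_pos: [492.7, 226.2, 231.7]
eef_rot: [[0.978, -0.001, -0.208], [0.208, -0.001, 0.978], [-0.001, -1.0, -0.0]]
wrist_force: [-0.3, -0.3, -0.3]
opening: 23.9
[492.74222441 226.15627603 231.67121965] 11.996379215959443
```

View pics/w8.png

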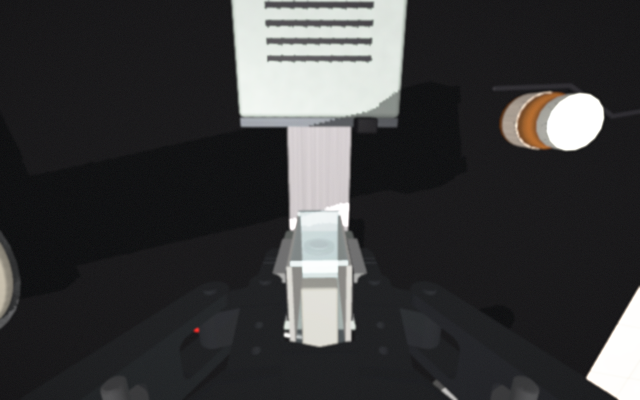

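The cell (320,260) lines up over the rail, with the detector lens visible through the glass. I'll descend.

```bash
python3 -m inch '[[0,0,-20,0],[0,0,-35,0],[0,0,-35,0],[0,0,-25,0],[0,0,-18,0],[0,0,-12,0],[0,0,-8,0],[0,0,-3.5,0],[0,0,0,0],[0,0,0,0]]'
python3 - <<'E'
from h import *
s=manip.sense();print(s['eef_pos'],s['opening'])
p=manip.read_camera('wrist');save(p,'w9')
p=manip.read_camera('scene');cv2.imwrite('pics/s9.png',cv2.resize(p['image'][120:240,360:540,::-1],None,fx=4,fy=4))
p=manip.read_camera('top');cv2.imwrite('pics/t9.png',cv2.resize(p['image'][120:320,100:300,::-1],None,fx=3,fy=3))
E
```

```text
time_s: 14.65
eef_pos: [493.4, 226.3, 76.6]
eef_rot: [[0.978, 0.001, -0.208], [0.208, 0.0, 0.978], [0.001, -1.0, 0.0]]
wrist_force: [-0.0, -0.7, 0.1]
opening: 23.7
[493.40918867 226.32563997  76.64808797] 23.74180217256148
```

View pics/w9.png

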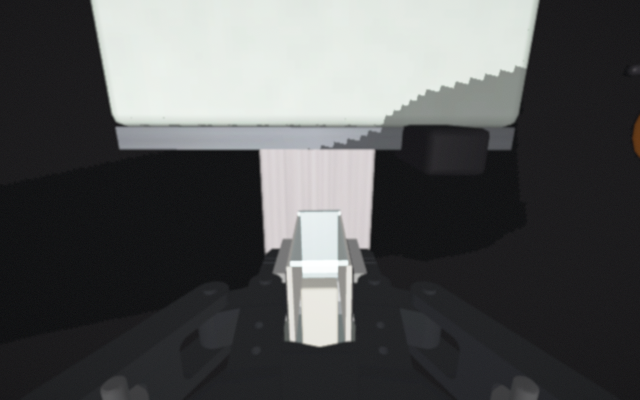

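View pics/s9.png

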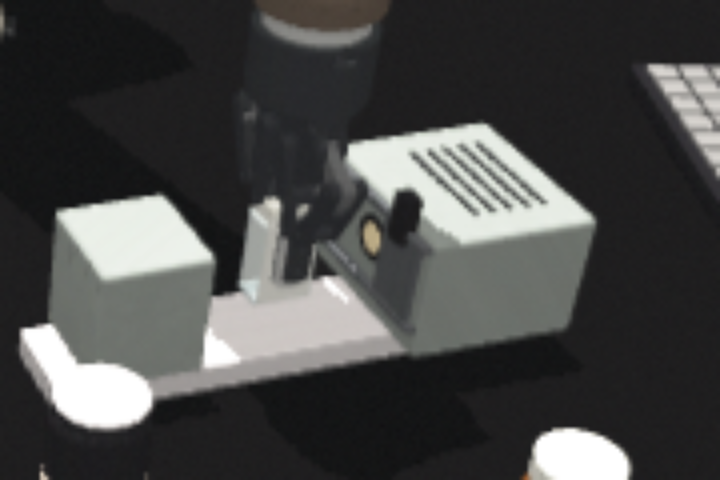

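View pics/t9.png

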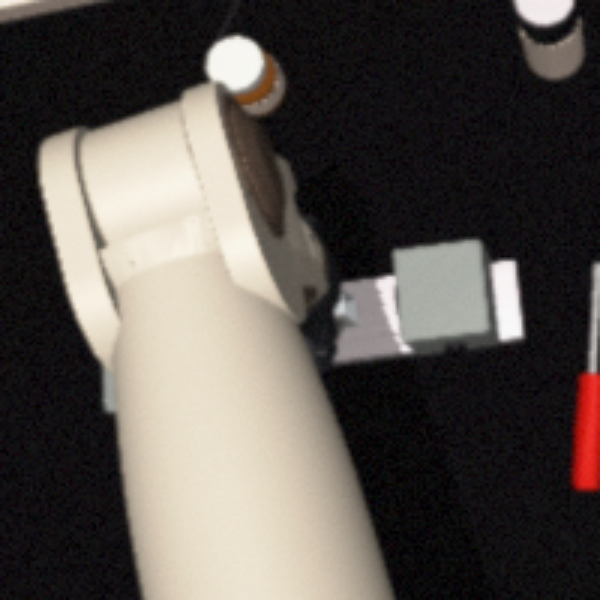

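```bash
python3 - <<'E'
from h import *
s=manip.sense();p=manip.read_camera('wrist')
R=s['eef_rot'];L=lambda X:((X-s['eef_pos'])@np.array(R)).round(1)
print('roof corners rel tool (x=side,z=along)',L(onz(p,[(113,124),(523,124)],105,s)))
print('rail edges',L(onz(p,[(261,155),(375,155),(263,240),(371,240)],20,s)))
# cell in tool: bottom far edge z_under ; top near edge
for zz in (42,43,44,45): print(zz,L(onz(p,[(297,211),(341,211)],zz,s)))
for zz in (102,104,106): print(zz,L(onz(p,[(288,263),(352,263)],zz,s)))
print(s['eef_pos'],s['qvel'],s['wrist_force'])
E
```

```text
roof corners rel tool (x=side,z=along) [[-63.9 -28.6  67.3]
 [ 64.1 -28.4  67.3]]
rail edges [[-34.7  56.5  45.8]
 [ 34.1  56.5  45.8]
 [-36.4  56.4  -9.8]
 [ 34.4  56.5  -9.8]]
42 [[-12.   34.5  17.6]
 [ 12.6  34.5  17.6]]
43 [[-11.9  33.5  18. ]
 [ 12.5  33.5  17.9]]
44 [[-11.9  32.5  18.3]
 [ 12.4  32.5  18.3]]
45 [[-11.8  31.5  18.6]
 [ 12.4  31.5  18.6]]
102 [[-11.1 -25.5  17.5]
 [ 12.4 -25.5  17.5]]
104 [[-10.9 -27.5  18.6]
 [ 12.2 -27.5  18.6]]
106 [[-10.7 -29.5  19.7]
 [ 11.9 -29.5  19.7]]
[493.30545439 226.37681747  76.48679957] [-0.01507444  0.15944237 -0.19506576  0.00121902 -0.00454392 -0.05967552] [ 0.38112958  0.5711364  -0.11266753]
```

```bash
python3 -m inch '[[0,0,0,0],[0,0,0,0],[0,0,0,0],[0,0,0,0],[0,0,0,0]]'; python3 - <<'E'
from h import *
print(manip.sense()['qvel'].round(2) if hasattr(manip.sense()['qvel'],'round') else manip.sense()['qvel']); print(manip.hand_in())
E
```

```text
time_s: 15.35
eef_pos: [492.9, 226.2, 75.8]
eef_rot: [[0.978, -0.0, -0.208], [0.208, -0.0, 0.978], [-0.0, -1.0, 0.0]]
wrist_force: [0.5, -0.9, -1.3]
opening: 23.6
[-0.03 -0.06 -0.1   0.03 -0.08 -0.04]
the job is handed in; nothing more can be done
None
```

I opened the shutter, then took the clear long cell off the rack by its frosted sides. I handed the job in at about 15.4 s, with the gripper still holding the cell in the beam. No verdict is reported back.

- **Shutter:** I pushed the tab along the photometer's +x until it stalled at about 17 N. The tab moved about 27 mm, from local x of about 8 to 35 mm. The last scene picture shows the lamp hole uncovered. I measured the tab's movement, not the joint value. The reading of 36 mm open rests on the stall being the end stop.
- **Cell position in the beam:**
  - sideways error under about 1.5 mm
  - 1–3 mm off the middle along the gap
  - glass middle about 73 mm above the bench
  - long axis in line with the beam to about 1–2 degrees
- **Grip and contact:** The opening stayed at 23.6–23.9 mm on the 24 mm wide cell and the arm was still. The last picture shows the cell clear of the rail and both houses.
- **Disagreement:** The top and wrist cameras placed the photometer 2–3 mm apart. I used the wrist view, and the final close view of the rail and lamp roof agreed with it to about 1.5 mm.

The moves stayed clear of the other items and I saw none disturbed, but I did not measure their positions again at the end.

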